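# Put the straight handpiece away in its canister

### The job

Take the tall straight handpiece, the one without a crossbar, out of the white instrument stand and put it away upright in the round steel canister, foot down on the rubber pad. The pad may be set anywhere from low to high inside, so lower the handpiece gently until you feel it rest on the pad, and only then let go: neither drop it nor press hard. Leave the other two instruments standing in the stand.

Things in the scene. Friction and masses are not known exactly. Their poses are not given: they have to be found in the camera images.
- handpiece: tall straight metal handpiece, no crossbar: 150 mm high, flat foot 34 mm in diameter (lowest 36 mm), round shaft 26 mm in diameter above; 0.25 kg. Origin: centre of the foot's underside, z up. It stands in one of 3 sockets (40 mm wide, 20 mm deep, in a row 90 mm apart) of a fixed white block 270 x 70 x 30 mm; draw it straight up. Grip its top 40 mm: the fingers must stay above the canister's rim.
- canister: round opaque steel canister, open top, fixed (not the square tin as high near it): outer diameter 80 mm, inner 74 mm, rim 100 mm up. Origin: centre of its underside, z up. In it a flat rubber pad 72 mm wide, its top 15 to 60 mm above the origin, different every time, not reported. The pad yields 1 mm per 1.5 N for at most 9 mm, then is hard. Over 30 N is too hard a press.
- tee: a bystander in the stand: same foot and shaft as the handpiece, but with a horizontal crossbar 84 mm long and 16 mm thick on top, across the row of sockets; 95 mm high over all. Origin at the centre of the underside of its foot, z up, x along the crossbar.
- stub: a bystander in the stand: same foot, but a short shaft with a knob 32 mm in diameter on top; 85 mm high over all. Origin at the centre of the underside of its foot, z up.
There are look-alikes about, which are no part of the job. There is more than one size of the handpiece; the job needs the smallest.

How it is judged:
On the way:
1. the handpiece, still held by the fingers, rests foot down on the pad inside the canister (contact force between the fingers and handpiece above 1 N and horizontal distance between handpiece and canister below 0.025 m and z of handpiece in the frame of canister below 0.08 m and angle between handpiece's own z axis and vertical below 0.2 rad and contact force between handpiece and canister above 1 N), for 0.1 s.
At the end, for the whole second after the job is handed in: the handpiece stands released and at rest inside the round canister, its foot within 25 mm of the axis and 0 to 80 mm above the canister's underside, upright within 10 degrees; the other two instruments stand within 30 mm of where they were, upright within 11 degrees (horizontal distance between handpiece and canister below 0.025 m and z of handpiece in the frame of canister between 0 and 0.08 m and angle between handpiece's own z axis and vertical below 0.175 rad and linear speed of handpiece below 0.02 m/s and distance of each of tee, stub from where it was at the start of the episode below 0.03 m and angle between each of tee, stub's own z axis and vertical below 0.2 rad); the robot touches nothing.
It fails at once if the handpiece is pressed against the canister with more than 30 N (contact force between handpiece and canister above 30 N).
It fails at once if the handpiece is dropped into the canister (falls free by more than about 10 mm) (horizontal distance between handpiece and canister below 0.04 m and not (contact force between the fingers and handpiece above 1 N) and linear speed of handpiece above 0.45 m/s).
It also fails if it takes over 45 s, if anything falls off the work surface, if the arm or the gripper's body presses on something with over 40 N, if the wrist force passes 120 N, or if a joint passes its speed limit or range.

### The arm

A 7-joint arm with a two-finger parallel gripper is mounted at the origin on the work surface. World frame = base frame: x ahead of the robot, y to its left, z up, the work surface at z = 0. Lengths are in m, angles in rad, forces in N, time in s.
With the tool pointing down it reaches from about 0.4 to 0.85 m from the base axis. Payload 10.4 kg.
Tool frame: the origin (TCP) lies on the centre line of the jaws, within the pads' length; the fingertips stand r.finger_overhang ahead of it and the grasp point (between the pads) lies 5 mm behind it (r.finger_overhang is the distance from the TCP to the fingertips, in m); z points along the fingers, y is the line along which they close (so a half turn about z gives the same grasp; the last joint's range is limited). The gripper opens to 87 mm and grips with 3 to 60 N. Pads are 19 mm wide; open, the fingers measure 117 mm over their backs; the gripper's body (75 mm by 190 mm) begins 51 mm behind the grasp point.
Start: joints at [-1.176, 0.332, -0.065, 1.46, 0.022, 1.35, -0.088], TCP at [0.254, 0.571, 0.237] pointing down, gripper open.
Joint ranges: [-2.6, 2.6], [-0.5, 2.12], [-1.47, 1.34], [0.16, 2.42], [-1.27, 4.41], [0.06, 2.06], [-2.6, 2.6]. Speed limits (rad/s): [2.22, 2.22, 2.79, 2.79, 3.14, 3.14, 3.14].

### API

Orientations are given as a unit quaternion [x, y, z, w].
In Python, from bench import read_state, viewer, r gives the robot as it stands.
- The arm moves only by the tool carry_out, never from a script. Its argument "moves" is a list of rows, each a list of 6 numbers: the shift along the tool's x, y, z in units of 40 mm (1.0 is 40 mm), then the turn, a rotation vector about the tool's x, y, z in units of 8 degrees (1.0 is 8 degrees). A call has 1 to 20 rows; each row shifts and turns the commanded pose from where the row before left it, along the tool's axes as they then stand; what a row does not reach is not made up. A row lasts 1/8 s, in which the tool goes at most 62.5 mm and 10.7 degrees, less where a joint would pass 70% of its speed; a pose out of reach is approached as far as the arm can. A call is refused whole if a number of a shift passes 1 or a number of a turn 1, either way. A call with a gripper value outside its range is refused whole. "fingers" is the finger opening in mm, from 0 to 87, set as the call begins (left out, the last holds). The fingers move at their own pace and stop on an object; "force" is the grip in N (left out, the last holds). Time passes only in rows, so rows that do not move let the fingers close. It gives the time, the measured TCP pose, the force, the opening and the grip force at its end, in the units of the state.
- read_state(): the state, without advancing time (a new reading comes with each control period).
- viewer.camera(name): name is "side" or "top"; returns a dict with "pixels" (400x640x3 uint8, red, green, blue), "range_z" (400x640 float32, m along the optical axis (not along the pixel's ray), 0 where there is no reading), "fx", "fy", "cx", "cy" (pixels), "xyz" and "orientation" of the camera in the world. Camera axes: x right, y down, z forward; pixel columns grow to the right and rows downward; lengths in m; the calibration is good to about 2 mm. A picture is of the moment at which its call begins.
- r.close_job(): hands the job in; it is judged then, once.
The state is a dict: "time": time; "joint_positions": joint angles; "joint_vel": joint speeds; "joint_torque": joint torques, N m; "ee_pos": TCP position; "eef_rot": TCP orientation; "ft_force": force on the tool from outside, world axes, zero at the start; "torque": the same for the moment, N m; "width": finger opening in m; "grip_force": force on a finger pad.
Only numpy, scipy, OpenCV 4.12 (cv2) and the standard library are available. Lean on these libraries where they do the work, as an engineer would, in place of code of your own. Each camera call takes 0.05 s, during which the arm holds its last target. There are 200 camera calls.

## Working session

There is one attempt and no reset: what is moved stays moved. The work goes in short steps, Python scripts to look and compute and a tool call to move; the robot and the scene stay as the last step left them, time stands still between calls to the robot, and variables do not carry over. Pictures are saved under pics/ and viewed, at most 10 in all, crops included, and the job is handed in when it is done.

Besides the shell and the picture viewer there is one more tool, called after "Request:" in YAML: its name, and indented under it one key for each argument. carry_out: Moves the arm, as the interface text tells. Its arguments: {"type":"object","properties":{"moves":{"type":"array","items":{"type":"array","items":{"type":"number"}}},"fingers":{"type":"number"},"force":{"type":"number"}},"required":["moves"]}

```bash
ls; mkdir -p pics
python3 - <<'E'
from bench import read_state, viewer, r
import cv2,numpy as np
print(read_state(), r.finger_overhang)
for n in("side","top"):
    c=viewer.camera(n); cv2.imwrite(f"pics/{n}0.png",c["pixels"][:,:,::-1]); np.savez(f"{n}0.npz",**c)
    print({k:c[k] for k in c if k not in("pixels","range_z")})
E
```

```text
pics
{'time': 0.0, 'joint_positions': array([-1.17560239,  0.33285049, -0.06472551,  1.46098762,  0.02162004,
        1.34992273, -0.08847202]), 'joint_vel': array([ 1.02584961e-03,  6.83470945e-05,  5.81006111e-05, -1.31896284e-03,
       -1.18277592e-03,  1.63378226e-03, -9.70362478e-05]), 'joint_torque': array([ 1.11917957e-04, -6.23257184e+01,  2.49044312e-02, -3.89904642e+01,
       -6.12307666e-02,  3.95988591e-02,  1.28397865e-04]), 'ee_pos': array([0.25342848, 0.57087989, 0.23574526]), 'eef_rot': array([ 2.07342538e-01,  9.78268128e-01, -7.27290526e-04, -1.11843691e-04]), 'ft_force': array([-0.27307039,  0.14795959,  0.03427788]), 'torque': array([0.04742793, 0.00129755, 0.01826749]), 'grip_force': 0.0, 'width': 0.08693884529122863} 0.014
{'fx': 491.75944312466504, 'fy': 491.75944312466504, 'cx': 315.59518501302773, 'cy': 201.7257936214386, 'xyz': array([0.41204182, 0.69270571, 0.79000531]), 'orientation': array([-0.07327467,  0.92254526, -0.37790013,  0.02706561])}
{'fx': 484.2274200687221, 'fy': 484.2274200687221, 'cx': 321.8985700091107, 'cy': 198.70882158620753, 'xyz': array([ 0.29163256, -0.04366481,  1.18184087]), 'orientation': array([-0.69639529,  0.71045846, -0.07090976,  0.07248568])}
```

View pics/side0.png

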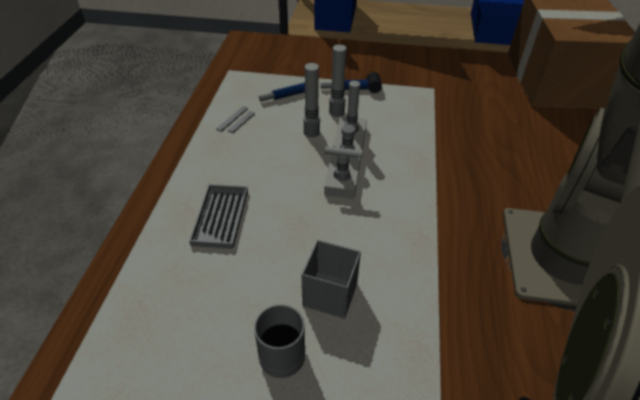

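View pics/top0.png

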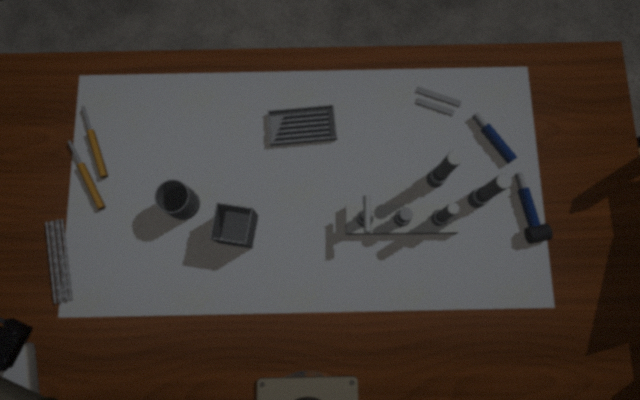

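The side view shows the in-stand row: tee (343,150), stub (348,132) and a straight handpiece (353,87). Two bigger straight handpieces stand free at (311,68) and (339,48). The canister is at (280,328) and the square tin at (333,262).
In the top view the handpiece candidates are (452,208) in the stand, and (452,160) and (502,184), which are free-standing and larger. The stand one is the choice. The round canister is at (175,195), and the tin at (234,225) is a look-alike.

```bash
cat > h.py <<'E'
import numpy as np,cv2
from scipy.spatial.transform import Rotation as R
def cloud(c):
    z=c["range_z"].astype(float);v,u=np.mgrid[:z.shape[0],:z.shape[1]]
    p=np.stack([(u-c["cx"])/c["fx"]*z,(v-c["cy"])/c["fy"]*z,z],-1)
    w=p@R.from_quat(c["orientation"]).as_matrix().T+c["xyz"]; w[z==0]=np.nan
    return w
E
python3 - <<'E'
from h import *
for n in("top","side"):
    c=np.load(n+"0.npz"); w=cloud(c)
    roi=np.zeros((400,640),bool)
    if n=="top": roi[80:300,80:550]=1
    else: roi[30:390,180:430]=1
    print(n,"table z",np.nanmedian(w[roi][:,2]))
    for lo,hi in((.06,.3),(.13,.3),(.02,.045)):
        m=(roi&(w[...,2]>lo)&(w[...,2]<hi)).astype(np.uint8)
        k,l,s,ce=cv2.connectedComponentsWithStats(m)
        for i in range(1,k):
            if s[i,4]<12: continue
            q=w[l==i]; zt=np.percentile(q[:,2],97); t=q[q[:,2]>zt-.008]
            print(lo,ce[i].round(),s[i,4],"zmax",zt.round(3),"topmean",t.mean(0).round(3),"bbox",q.min(0).round(3),q.max(0).round(3))
ims=[cv2.imread("pics/top0.png")[140:250,320:530],cv2.imread("pics/side0.png")[30:210,280:410]]
a=cv2.resize(ims[0],None,fx=2,fy=2);b=cv2.resize(ims[1],None,fx=2.5,fy=2.5)
o=np.zeros((max(a.shape[0],b.shape[0]),a.shape[1]+b.shape[1],3),np.uint8);o[:a.shape[0],:a.shape[1]]=a;o[:b.shape[0],a.shape[1]:]=b
cv2.imwrite("pics/crop.png",cv2.convertScaleAbs(o,alpha=1.6))
E
```

```text
top table z 0.0017853803673444357
0.06 [447. 165.] 495 zmax 0.196 topmean [ 0.579 -0.325  0.193] bbox [ 0.562 -0.341  0.061] [ 0.595 -0.308  0.199]
0.06 [493. 187.] 547 zmax 0.196 topmean [ 0.526 -0.424  0.193] bbox [ 0.508 -0.441  0.06 ] [ 0.544 -0.406  0.198]
0.06 [173. 197.] 546 zmax 0.103 topmean [0.53  0.302 0.1  ] bbox [0.489 0.261 0.06 ] [0.569 0.342 0.106]
0.06 [366. 214.] 300 zmax 0.108 topmean [ 0.479 -0.143  0.104] bbox [ 0.437 -0.155  0.065] [ 0.52  -0.13   0.109]
0.06 [231. 222.] 566 zmax 0.103 topmean [0.464 0.165 0.1  ] bbox [0.416 0.116 0.06 ] [0.512 0.212 0.106]
0.06 [447. 211.] 261 zmax 0.163 topmean [ 0.477 -0.323  0.16 ] bbox [ 0.463 -0.336  0.061] [ 0.489 -0.309  0.165]
0.06 [405. 214.] 172 zmax 0.099 topmean [ 0.478 -0.233  0.095] bbox [ 0.462 -0.248  0.061] [ 0.493 -0.217  0.1  ]
0.13 [451. 161.] 335 zmax 0.196 topmean [ 0.579 -0.325  0.193] bbox [ 0.563 -0.341  0.13 ] [ 0.595 -0.309  0.199]
0.13 [498. 184.] 366 zmax 0.196 topmean [ 0.526 -0.424  0.193] bbox [ 0.51  -0.441  0.13 ] [ 0.543 -0.407  0.198]
0.13 [451. 209.] 152 zmax 0.164 topmean [ 0.477 -0.323  0.
[... 3460 characters left out ...]
3] bbox [ 0.487 -0.37   0.025] [ 0.513 -0.224  0.045]
0.02 [359. 134.] 310 zmax 0.043 topmean [ 0.464 -0.287  0.042] bbox [ 0.441 -0.371  0.02 ] [ 0.47  -0.223  0.045]
0.02 [342. 175.] 859 zmax 0.04 topmean [ 0.479 -0.138  0.036] bbox [ 0.443 -0.215  0.02 ] [ 0.514 -0.096  0.045]
0.02 [331. 268.] 316 zmax 0.044 topmean [0.468 0.127 0.041] bbox [0.427 0.117 0.02 ] [0.503 0.158 0.045]
0.02 [328. 301.] 408 zmax 0.044 topmean [0.463 0.2   0.041] bbox [0.416 0.13  0.02 ] [0.511 0.214 0.045]
0.02 [280. 335.] 300 zmax 0.045 topmean [0.533 0.287 0.044] bbox [0.502 0.263 0.039] [0.565 0.308 0.045]
0.02 [282. 364.] 353 zmax 0.044 topmean [0.52  0.332 0.041] bbox [0.488 0.3   0.02 ] [0.567 0.342 0.045]
```

View pics/crop.png

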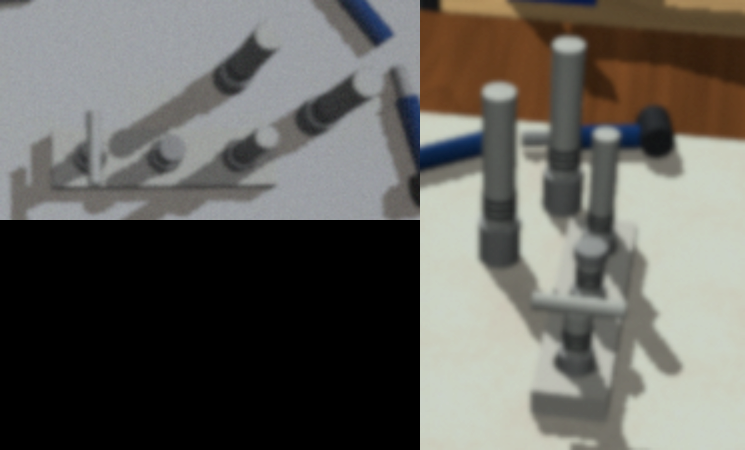

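The crop confirms it: the stand holds tee, stub and a thin straight shaft, whose top is at z=0.160 (150 + 10 mm socket floor). The two free ones are taller (0.195) and thicker. Handpiece is at (0.477,-0.323) and the canister axis at (0.529,0.302) with its rim at 0.10, matching the sizes given. The tall neighbours sit near the gripper body, so I'll close along a yaw of about 58°, which clears both.

Request:
carry_out:
  moves:
    - [0,0,-1,0,0,1]
    - [0,0,-1,0,0,0]
    - [-0.94,-0.206,0,0,0,0]
    - [-0.94,-0.206,0,0,0,0]
    - [-0.94,-0.206,0,0,0,0]
    - [-0.94,-0.206,0,0,0,0]
    - [-0.94,-0.206,0,0,0,0]
    - [-0.94,-0.206,0,0,0,0]
    - [-0.94,-0.206,0,0,0,0]
    - [-0.94,-0.206,0,0,0,0]
    - [-0.94,-0.206,0,0,0,0]
    - [-0.94,-0.206,0,0,0,0]
    - [-0.64,-0.87,0,0,0,0]
    - [-0.64,-0.87,0,0,0,0]
    - [-0.64,-0.87,0,0,0,0]
    - [-0.64,-0.87,0,0,0,0]
    - [-0.64,-0.87,0,0,0,0]
    - [-0.64,-0.87,0,0,0,0]
    - [-0.64,-0.87,0,0,0,0]
  fingers: 87
  force: 20

```text
time: 2.48
ee_pos: [0.5521, -0.0005, 0.3163]
eef_rot: [0.275, 0.961, 0.0, -0.0]
ft_force: [0.4, -0.6, 0.3]
width: 0.0869
grip_force: 0.0
```

Request:
carry_out:
  moves:
    - [-0.34,-0.97,0,0,0,0]
    - [-0.34,-0.97,0,0,0,0]
    - [-0.34,-0.97,0,0,0,0]
    - [-0.34,-0.97,0,0,0,0]
    - [-0.34,-0.97,0,0,0,0]
    - [-0.34,-0.97,0,0,0,0]
    - [-0.34,-0.97,0,0,0,0]
    - [-0.34,-0.97,0,0,0,0]
    - [0,0,0,0,0,0]
    - [0,0,0,0,0,0]
    - [0,0,0,0,0,0]

```text
time: 3.85
ee_pos: [0.4811, -0.3187, 0.3163]
eef_rot: [0.274, 0.962, 0.0, -0.0]
ft_force: [-0.2, 0.5, -0.2]
width: 0.0869
grip_force: 0.0
```

Request:
carry_out:
  moves:
    - [0.04,-0.12,0,0,0,0]
    - [0,0,0.7,0,0,0]
    - [0,0,0.7,0,0,0]
    - [0,0,0.7,0,0,0]
    - [0,0,0.7,0,0,0]
    - [0,0,0,0,0,0]
    - [0,0,0,0,0,0]

```text
time: 4.72
ee_pos: [0.4769, -0.3235, 0.2058]
eef_rot: [0.275, 0.961, -0.0, 0.001]
ft_force: [-0.4, -0.1, -0.2]
width: 0.087
grip_force: 0.0
```

Run:
```python
from h import *
from bench import viewer
c=viewer.camera("side");w=cloud(c)
cv2.imwrite("pics/side1.png",cv2.convertScaleAbs(cv2.resize(c["pixels"][20:200,260:440,::-1],None,fx=3,fy=3),alpha=1.6))
m=(w[...,2]>.11)&(w[...,2]<.163)&(abs(w[...,0]-.477)<.03)&(abs(w[...,1]+.322)<.03)
print(m.sum(),w[m].mean(0),w[m].min(0),w[m].max(0))
# canister interior from first images
for n in("top0","side0"):
    q=cloud(np.load(n+".npz")); m=(np.hypot(q[...,0]-.529,q[...,1]-.302)<.03)&(q[...,2]<.09); print(n,m.sum(),np.median(q[m][:,2]))
```

```text
234 [ 0.47639455 -0.31644205  0.13966582] [ 0.46404795 -0.33483579  0.1103918 ] [ 0.48955445 -0.30809915  0.16183044]
top0 374 0.04569947611705394
side0 503 0.04511122837154624
```

View pics/side1.png

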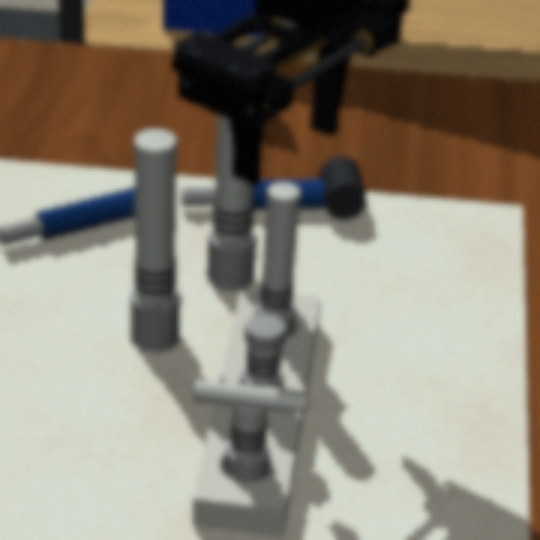

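The picture shows the shaft top (crop 282,190, i.e. image about 354,83) between the open fingers (245,150) and (325,115), with the tall neighbours clear. Pad top shows at about z=0.045. I'll go down and grip.

Request:
carry_out:
  moves:
    - [0,0,0.56,0,0,0]
    - [0,0,0.56,0,0,0]
    - [0,0,0.55,0,0,0]
    - [0,0,0,0,0,0]
    - [0,0,0,0,0,0]

```text
time: 5.4
ee_pos: [0.4772, -0.3237, 0.1392]
eef_rot: [0.275, 0.961, -0.0, 0.001]
ft_force: [0.6, -0.7, 0.1]
width: 0.087
grip_force: 0.0
```

Request:
carry_out:
  moves:
    - [0,0,0,0,0,0]
    - [0,0,0,0,0,0]
    - [0,0,0,0,0,0]
    - [0,0,0,0,0,0]
    - [0,0,0,0,0,0]
    - [0,0,0,0,0,0]
    - [0,0,0,0,0,0]
    - [0,0,0,0,0,0]
  fingers: 10
  force: 25

```text
time: 6.4
ee_pos: [0.4764, -0.3233, 0.1377]
eef_rot: [0.275, 0.961, -0.0, -0.0]
ft_force: [-0.7, 0.1, 0.6]
width: 0.0252
grip_force: 25.0
```

Request:
carry_out:
  moves:
    - [0,0,-0.3,0,0,0]
    - [0,0,-0.5,0,0,0]
    - [0,0,-0.7,0,0,0]
    - [0,0,-0.7,0,0,0]
    - [0,0,-0.7,0,0,0]
    - [0,0,-0.7,0,0,0]
    - [0,0,-0.4,0,0,0]
    - [0,0,0,0,0,0]
    - [0,0,0,0,0,0]

```text
time: 7.52
ee_pos: [0.4762, -0.323, 0.2966]
eef_rot: [0.275, 0.961, 0.0, -0.001]
ft_force: [-0.3, 0.7, -2.7]
width: 0.0253
grip_force: 25.0
```

Run:
```python
from h import *
from bench import viewer
c=viewer.camera("side")
cv2.imwrite("pics/side2.png",cv2.convertScaleAbs(cv2.resize(c["pixels"][0:200,240:440,::-1],None,fx=2.5,fy=2.5),alpha=1.6))
```

```text
(no output)
```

View pics/side2.png

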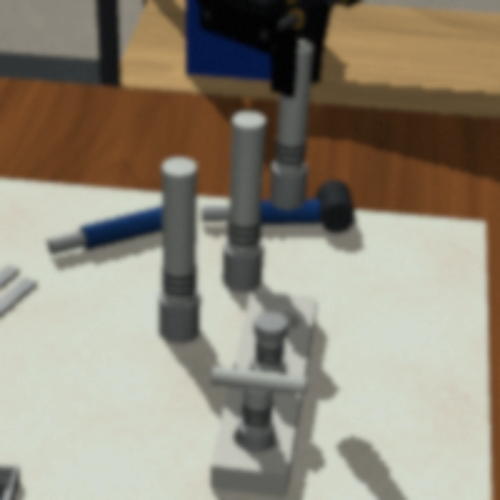

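The handpiece hangs upright in the fingers (crop 288,190 foot), with tee and stub still standing. Now to the canister.

Request:
carry_out:
  moves:
    - [0.2,0.4,0,0,0,0]
    - [0.44,0.86,0,0,0,0]
    - [0.44,0.86,0,0,0,0]
    - [0.44,0.86,0,0,0,0]
    - [0.44,0.86,0,0,0,0]
    - [0.44,0.86,0,0,0,0]
    - [0.44,0.86,0,0,0,0]
    - [0.44,0.86,0,0,0,0]
    - [0.44,0.86,0,0,0,0]
    - [0.44,0.86,0,0,0,0]
    - [0.44,0.86,0,0,0,0]
    - [0.44,0.86,0,0,0,0]
    - [0.44,0.86,0,0,0,0]
    - [0.44,0.86,0,0,0,0]
    - [0.44,0.86,0,0,0,0]
    - [0.44,0.86,0,0,0,0]
    - [0.36,0.65,0,0,0,0]
    - [0,0,0,0,0,0]
    - [0,0,0,0,0,0]

```text
time: 9.95
ee_pos: [0.5286, 0.3009, 0.2968]
eef_rot: [0.275, 0.961, -0.001, -0.0]
ft_force: [0.4, 0.0, -2.4]
width: 0.0256
grip_force: 25.0
```

Run:
```python
from h import *
from bench import viewer
c=viewer.camera("side");w=cloud(c)
cv2.imwrite("pics/side3.png",cv2.convertScaleAbs(cv2.resize(c["pixels"][200:400,180:400,::-1],None,fx=2.5,fy=2.5),alpha=1.6))
m=(w[...,2]>.17)&(w[...,2]<.20)&(np.hypot(w[...,0]-.529,w[...,1]-.302)<.05)
print(m.sum(),w[m].min(0),w[m].max(0))
```

```text
255 [0.51168637 0.29980178 0.17017669] [0.54378032 0.31791668 0.1999131 ]
```

View pics/side3.png

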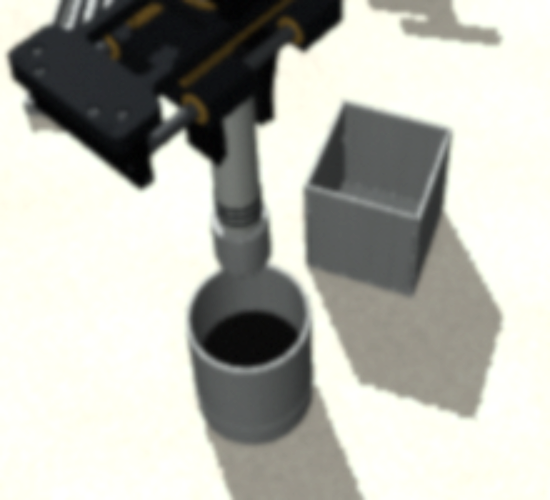

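The foot (crop 240,260) hangs over the round canister (crop 250,310), with the tin to the right clear. I'll lower to about 10 mm above the expected pad, then go down in small steps watching force.

Request:
carry_out:
  moves:
    - [0,0,0.5,0,0,0]
    - [0,0,0.5,0,0,0]
    - [0,0,0.5,0,0,0]
    - [0,0,0.5,0,0,0]
    - [0,0,0.4,0,0,0]
    - [0,0,0.2,0,0,0]
    - [0,0,0.1,0,0,0]
    - [0,0,0.05,0,0,0]
    - [0,0,0,0,0,0]
    - [0,0,0,0,0,0]

```text
time: 11.25
ee_pos: [0.5288, 0.3019, 0.1882]
eef_rot: [0.275, 0.961, 0.0, 0.0]
ft_force: [0.2, -0.5, -1.1]
width: 0.0254
grip_force: 25.0
```

Request:
carry_out:
  moves:
    - [0,0,0.03,0,0,0]
    - [0,0,0.03,0,0,0]
    - [0,0,0.03,0,0,0]
    - [0,0,0.03,0,0,0]
    - [0,0,0,0,0,0]
    - [0,0,0,0,0,0]

```text
time: 12.0
ee_pos: [0.5287, 0.3018, 0.183]
eef_rot: [0.275, 0.961, 0.0, 0.0]
ft_force: [0.0, -0.7, -2.9]
width: 0.0253
grip_force: 25.0
```

Request:
carry_out:
  moves:
    - [0,0,0.03,0,0,0]
    - [0,0,0.03,0,0,0]
    - [0,0,0.03,0,0,0]
    - [0,0,0.03,0,0,0]
    - [0,0,0,0,0,0]
    - [0,0,0,0,0,0]

```text
time: 12.75
ee_pos: [0.5287, 0.3018, 0.1782]
eef_rot: [0.275, 0.961, 0.0, 0.0]
ft_force: [0.5, 0.2, -1.7]
width: 0.0256
grip_force: 25.0
```

Request:
carry_out:
  moves:
    - [0,0,0.03,0,0,0]
    - [0,0,0.03,0,0,0]
    - [0,0,0,0,0,0]
    - [0,0,0,0,0,0]

```text
time: 13.25
ee_pos: [0.5287, 0.3018, 0.1758]
eef_rot: [0.275, 0.961, 0.0, 0.0]
ft_force: [-0.7, -0.5, -2.4]
width: 0.0254
grip_force: 25.0
```

Request:
carry_out:
  moves:
    - [0,0,0.03,0,0,0]
    - [0,0,0.03,0,0,0]
    - [0,0,0,0,0,0]
    - [0,0,0,0,0,0]

```text
time: 13.75
ee_pos: [0.5287, 0.3018, 0.1734]
eef_rot: [0.275, 0.961, 0.0, -0.0]
ft_force: [-0.1, -0.4, -1.9]
width: 0.0249
grip_force: 25.0
```

Request:
carry_out:
  moves:
    - [0,0,0.03,0,0,0]
    - [0,0,0.03,0,0,0]
    - [0,0,0,0,0,0]
    - [0,0,0,0,0,0]

```text
time: 14.25
ee_pos: [0.5288, 0.3018, 0.1712]
eef_rot: [0.275, 0.961, 0.0, 0.0]
ft_force: [-0.2, -0.4, 0.2]
width: 0.0254
grip_force: 25.0
```

Request:
carry_out:
  moves:
    - [0,0,0.03,0,0,0]
    - [0,0,0.03,0,0,0]
    - [0,0,0,0,0,0]
    - [0,0,0,0,0,0]
    - [0,0,0,0,0,0]

```text
time: 14.88
ee_pos: [0.5288, 0.3019, 0.1687]
eef_rot: [0.275, 0.961, 0.0, 0.0]
ft_force: [0.1, 0.0, 3.5]
width: 0.0251
grip_force: 25.0
```

The force has risen steadily with depth, with about 6 N now on the pad: it is resting. I'll ease off 2 mm to the weight-only level, then let go.

Request:
carry_out:
  moves:
    - [0,0,-0.05,0,0,0]
    - [0,0,0,0,0,0]
    - [0,0,0,0,0,0]
    - [0,0,0,0,0,0]

```text
time: 15.38
ee_pos: [0.5286, 0.3018, 0.1704]
eef_rot: [0.275, 0.961, 0.0, -0.0]
ft_force: [-0.4, 0.2, 1.6]
width: 0.0253
grip_force: 25.0
```

Request:
carry_out:
  moves:
    - [0,0,0,0,0,0]
    - [0,0,0,0,0,0]
    - [0,0,0,0,0,0]
    - [0,0,0,0,0,0]
    - [0,0,0,0,0,0]
    - [0,0,0,0,0,0]
  fingers: 80

```text
time: 16.12
ee_pos: [0.5286, 0.3018, 0.1706]
eef_rot: [0.275, 0.961, 0.0, -0.0]
ft_force: [0.4, 0.3, -0.8]
width: 0.0757
grip_force: 0.0
```

Request:
carry_out:
  moves:
    - [0,0,-0.3,0,0,0]
    - [0,0,-0.7,0,0,0]
    - [0,0,-0.8,0,0,0]
    - [0,0,-0.8,0,0,0]
    - [0,0,-0.4,0,0,0]
    - [0,0,0,0,0,0]
    - [0,0,0,0,0,0]
    - [0,0,0,0,0,0]

```text
time: 17.12
ee_pos: [0.5283, 0.3015, 0.2892]
eef_rot: [0.275, 0.961, -0.001, -0.001]
ft_force: [-0.5, 0.4, -1.5]
width: 0.0801
grip_force: 0.0
```

Run:
```python
from h import *
from bench import viewer
c=viewer.camera("side");w=cloud(c)
cv2.imwrite("pics/side4.png",cv2.convertScaleAbs(c["pixels"][:,:,::-1],alpha=1.6))
m=(w[...,2]>.11)&(w[...,2]<.21)&(np.hypot(w[...,0]-.529,w[...,1]-.302)<.04)
for a,b in((.11,.15),(.15,.21)):
    k=m&(w[...,2]>a)&(w[...,2]<b); print(k.sum(),w[k].min(0),w[k].max(0))
```

```text
227 [0.51594885 0.29792965 0.11016427] [0.54028161 0.31492658 0.14995931]
482 [0.51583133 0.28869085 0.15049184] [0.54154313 0.31546992 0.19636998]
```

View pics/side4.png

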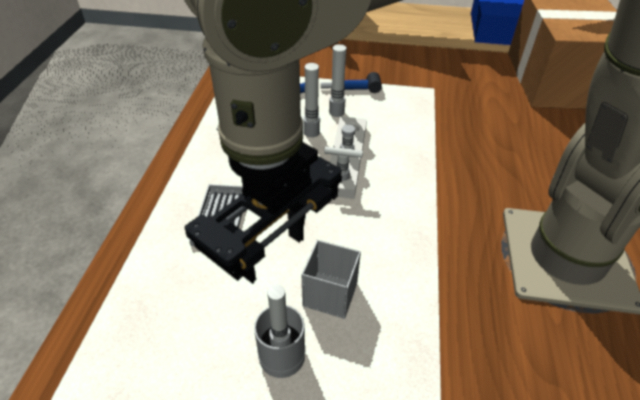

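The handpiece stands upright and centred in the round canister (278,315). The arm is clear above it, and tee and stub (346,145) still stand in the stand.

```bash
python3 -c "
from bench import r
print(r.close_job())"
```

```text
the job is handed in; nothing more can be done
None
```

The handpiece stands upright and released on the pad in the round canister, lowered gently (about 6 N at most by the wrist readings), with tee and stub still in the stand; the job is handed in, but no verdict came back.

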